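# Space the slats of the draining rack

## Robot

A 6-joint arm with a two-finger parallel gripper is mounted at the origin on the work surface. World frame = base frame: x ahead of the robot, y to its left, z up, the work surface at z = 0. Lengths are in m, angles in degrees, forces in N, time in s.
With the tool pointing down it reaches from about 0.4 to 0.825 m from the base axis. Payload 7 kg.
Tool frame: the origin (TCP) lies on the centre line of the jaws, within the pads' length; the fingertips stand 19 mm ahead of it and the grasp point (between the pads) is the TCP (r.tip_extent is the distance from the TCP to the fingertips, in m); z points along the fingers, y is the line along which they close (so a half turn about z gives the same grasp; the last joint's range is limited). The gripper opens to 88 mm and grips with 3 to 60 N. Pads are 19 mm wide; open, the fingers measure 130 mm over their backs; the gripper's body (78 mm by 193 mm) begins 47 mm behind the grasp point.
Start: joints at [-56.545, 20.546, 0.682, 0, -70.136, -16.507], TCP at [0.197, -0.646, 0.246] pointing down, gripper open.
Joint ranges: [-176.03, 176.03], [-82.01, 121.73], [-58.28, 71.71], [-173.87, 95.51], [-174.79, -0.11], [-173.66, 173.66]. Speed limits (degrees/s): [136.94, 136.94, 172.46, 180, 180, 180].

## Interface

Orientations are given as [roll, pitch, yaw] about the fixed x, y, z axes, in that order (R = Rz(yaw) Ry(pitch) Rx(roll)).
In Python, from plant import r gives the robot as it stands. The module is installed in compiled form; this text tells all that it offers.
- The arm moves only by the tool jog_arm, never from a script. Its argument "deltas" is a list that holds one entry, the list of rows, each a list of 5 numbers: the opening, from -1 (shut) to 1 (fully open), then the shift along the world's x, y, z in cm, then the turn about the world's z in rad. In form: [[[claw, dx, dy, dz, turn], ...]]. A call has 1 to 8 rows; each row shifts and turns the commanded pose from where the row before left it; what a row does not reach is not made up. A row lasts 1/8 s, in which the tool goes at most 62.5 mm and 10.7 degrees, less where a joint would pass 70% of its speed; a pose out of reach is approached as far as the arm can. A call with a gripper value outside its range is refused whole. The fingers move at their own pace and stop on an object; "force" is the grip in N (left out, the last holds). Time passes only in rows, so rows that do not move let the fingers close. It gives the time, the measured TCP pose, the force, the opening and the grip force at its end, in the units of the state.
- r.get_state(): the state, without advancing time (a new reading comes with each control period).
- r.capture(name): name is "scene" or "top"; returns the picture (480x640x3 uint8, blue, green, red); there is no depth.
- r.camera_info(name): a dict with "fx", "fy", "cx", "cy" (pixels), "k1" (the pictures are not rectified: a ray, as slopes to the right and down, at radius r is drawn at 1 + k1 r^2 times it, then the intrinsics apply), "view" (4x4, takes a point from world to camera coordinates). Camera axes: x right, y up, looking along -z (the intrinsics and any distortion apply to the point x, -y, -z); pixel columns grow to the right and rows downward; lengths in m; the calibration is good to about 2 mm. A picture is of the moment at which its call begins. camera_info takes no time and is no camera call.
- r.close_job(): hands the job in; it is judged then, once.
The state is a dict: "time_s": time; "joints": joint angles; "qd": joint speeds; "joint_torque": joint torques, N m; "tcp_pos": TCP position; "eef_rot": TCP orientation; "contact_force": force on the tool from outside, world axes, zero at the start; "moment": the same for the moment, N m; "gripper_width": finger opening in m; "gripper_force": force on a finger pad.
Only numpy, scipy, OpenCV 4.12 (cv2) and the standard library are available. Lean on these libraries where they do the work, as an engineer would, in place of code of your own. Each camera call takes 0.05 s, during which the arm holds its last target. There are 200 camera calls.

## Task

Even out the gaps between the mixed-width slats of the draining rack: starting from the screwed-down slat and working along the row, push the tapered spacer block down through each gap in turn, full thickness between the slats and snug against both neighbours, so that every gap ends as wide as the block, without forcing it or shifting the slats already set. Then put the block back upright in its caddy, let go, and leave everything else on the worktop where it is.

Things in the scene. Friction and masses are not known exactly. Their poses are not given: they have to be found in the camera images.
- rack: draining rack fixed on the worktop: two dark rails along its y, 300 mm long, 62 mm high, centres 184 mm apart, open in between down to the worktop except a 16 mm wide, 22 mm high tie at each far end; carries four slats in a row along its y. Origin: middle of its underside, on the worktop; +y runs along the row from slat1 to slat4
- slat1: light wooden slat across the rack, 204 mm long (its x), 18 mm thick; its width (its y, along the row) differs from slat to slat, 28 to 40 mm; origin mid-underside; top 80 mm above the worktop. First of the row (rack y = -87 mm), screwed down with two steel screw heads: it cannot move
- slat2: light wooden slat across the rack, 204 mm long (its x), 18 mm thick; its width (its y, along the row) differs from slat to slat, 28 to 40 mm; origin mid-underside; top 80 mm above the worktop. Slides along the row only (rack y); rail friction of about 6 N holds it where it is left; starts 4 to 9 mm short (towards slat1) of its proper place and can go 20 mm past it. Second of the row
- slat3: light wooden slat across the rack, 204 mm long (its x), 18 mm thick; its width (its y, along the row) differs from slat to slat, 28 to 40 mm; origin mid-underside; top 80 mm above the worktop. Slides along the row only (rack y); rail friction of about 6 N holds it where it is left; starts 4 to 9 mm short (towards slat1) of its proper place and can go 20 mm past it. Third of the row
- slat4: light wooden slat across the rack, 204 mm long (its x), 18 mm thick; its width (its y, along the row) differs from slat to slat, 28 to 40 mm; origin mid-underside; top 80 mm above the worktop. Slides along the row only (rack y); rail friction of about 6 N holds it where it is left; starts 4 to 9 mm short (towards slat1) of its proper place and can go 20 mm past it. Last of the row
- spacer: wooden block, 44 (x) x 24 (y) x 124 mm (z), 0.11 kg; origin mid-underside of the 44 x 24 outline. -y side: upright face at y=-12 all the way down. +y side: upright at y=+12 above z=52; below, it slopes in (y=10.5 at z=44) to a 6 mm foot (y -12 to -6 at z=0). Starts upright in the caddy, ramp towards caddy +y, leaning up to 4 degrees; grip the top 40 mm, across the 24 mm
- caddy: small white open-topped box fixed on the worktop, outside 62 (x) x 42 (y) x 60 mm high, walls 6 mm, inner floor 5 to 6 mm above the worktop; pocket 50 x 30 mm; origin in the middle of its underside
- tumbler: clear plastic tumbler, 64 mm across, 85 mm tall, a bystander; leave it where it is
- spoon: a spoon lying down, a bystander; leave it where it is
- bowl: white bowl, 100 mm across, 50 mm tall, a bystander; leave it where it is
- mug: white mug, 80 mm across, 90 mm tall, a bystander; leave it where it is
- brush: a washing-up brush lying down, a bystander; leave it where it is
- jar: closed jar, 60 mm across, 80 mm tall, a bystander; leave it where it is
- saucer: white saucer, 120 mm across, a bystander; leave it where it is
Things that resemble listed ones, but are neither listed nor needed, are in the scene too. There is more than one size of the spacer; the job needs the smallest. What is shaped like the caddy but turquoise is not meant.

How it is judged (in metres and radians):
On the way, in this order (a step that is already met when the one before it is completed fails the run):
1. the spacer block stands between the first and second slats, bearing on both of them (over 1 N on each), with the gap between them 24 mm within 1.5 mm (contact force between spacer and slat1 above 1 N and contact force between spacer and slat2 above 1 N and y of slat2 in the frame of slat1 between 0.0565 and 0.0595 m), for 0.2 s.
2. the spacer block stands between the second and third slats, bearing on both of them (over 1 N on each), with the gap between them 24 mm within 1.5 mm (contact force between spacer and slat2 above 1 N and contact force between spacer and slat3 above 1 N and y of slat3 in the frame of slat2 between 0.056 and 0.059 m), for 0.2 s.
3. the spacer block stands between the third and fourth slats, bearing on both of them (over 1 N on each), with the gap between them 24 mm within 1.5 mm (contact force between spacer and slat3 above 1 N and contact force between spacer and slat4 above 1 N and y of slat4 in the frame of slat3 between 0.057 and 0.06 m), for 0.2 s.
At the end, for the whole second after the job is handed in: all three gaps between the slats are 24 mm within 1.5 mm (slat centres 58, 57.5 and 58.5 mm apart), and the spacer block stands at rest in the caddy, foot down on its floor (within 12 mm of its centre, underside below 16 mm, tilt under 0.15 rad), released (y of slat2 in the frame of slat1 between 0.0565 and 0.0595 m and y of slat3 in the frame of slat2 between 0.056 and 0.059 m and y of slat4 in the frame of slat3 between 0.057 and 0.06 m and horizontal distance between spacer and caddy below 0.012 m and height (world z) of spacer below 0.016 m and angle between spacer's own z axis and vertical below 0.15 rad and linear speed of spacer below 0.02 m/s); the robot touches nothing.
It fails at once if the spacer block is forced: over 30 N between it and a slat (contact force between spacer and slat1 above 30 N or contact force between spacer and slat2 above 30 N or contact force between spacer and slat3 above 30 N or contact force between spacer and slat4 above 30 N).
It fails at once if a bystander is moved more than 30 mm (distance of any of tumbler, spoon, bowl, mug, brush, jar, saucer from where it was at the start of the episode above 0.03 m).
It also fails if it takes over 72 s, if anything falls off the work surface, if the arm or the gripper's body presses on something with over 40 N, if the wrist force passes 120 N, or if a joint passes its speed limit or range.

## Working session

There is one attempt and no reset: what is moved stays moved. The work goes in short steps, Python scripts to look and compute and a tool call to move; the robot and the scene stay as the last step left them, time stands still between calls to the robot, and variables do not carry over. Pictures are saved under pics/ and viewed, at most 10 in all, crops included, and the job is handed in when it is done.

Besides the shell and the picture viewer there is one more tool, called after ">>>" as a command line: name --argument value ..., lists and objects as JSON in quotes. jog_arm: Moves the arm, as the interface text tells. Its arguments: {"type":"object","properties":{"deltas":{"type":"array"},"force":{"type":"number"}},"required":["deltas"]}

```bash
mkdir -p pics; cat > h.py <<'E'
import numpy as np,cv2
from plant import r
def ray(name,u,v):
    c=r.camera_info(name);V=np.array(c['view'])
    x=(u-c['cx'])/c['fx'];y=(v-c['cy'])/c['fy']
    a,b=x,y
    for _ in range(20):
        k=1+c['k1']*(a*a+b*b);a,b=x/k,y/k
    d=V[:3,:3].T@np.array([a,-b,-1]);o=-V[:3,:3].T@V[:3,3]
    return o,d
def onz(name,u,v,z):
    o,d=ray(name,u,v);return o+d*(z-o[2])/d[2]
def proj(name,p):
    c=r.camera_info(name);V=np.array(c['view']);q=V[:3,:3]@np.array(p)+V[:3,3]
    a,b=q[0]/-q[2],-q[1]/-q[2];k=1+c['k1']*(a*a+b*b)
    return np.array([c['cx']+c['fx']*a*k,c['cy']+c['fy']*b*k])
E
python3 - <<'E'
from h import *
for n in('scene','top'):
    cv2.imwrite(f'pics/{n}0.png',r.capture(n));c=r.camera_info(n);print(n,c['fx'],c['k1'],ray(n,320,240))
print(r.get_state())
E
```

```text
scene 589.5004613300083 -0.1130805624804005 (array([1.14457281, 0.75304271, 1.15484842]), array([-0.45452537, -0.52311036, -0.7210266 ]))
top 454.8767520426813 0.025051699817878373 (array([ 0.36276381, -0.05119399,  1.14041031]), array([ 0.07141208,  0.02225629, -0.99720423]))
{'time_s': 0.1, 'joints': array([-5.65437639e+01,  2.05880294e+01,  6.38990594e-01, -1.94120772e-02,
       -7.01371367e+01, -1.65058464e+01]), 'qd': array([-0.02752122, -0.0145874 ,  0.28325558, -0.10609765,  0.03891056,
       -0.07641906]), 'joint_torque': array([-1.54879333e-03, -5.84161091e+01,  2.93750238e+01,  7.01553941e+00,
        1.01540811e-02, -5.15859176e-05]), 'tcp_pos': array([ 0.19663982, -0.64528146,  0.24470297]), 'eef_rot': array([ 1.79912190e+02, -6.98854038e-03, -1.63056214e+02]), 'contact_force': array([0.26548615, 0.04646662, 0.08000962]), 'moment': array([-0.01491838,  0.01953661,  0.02864558]), 'gripper_force': 0.0, 'gripper_width': 0.08768630288623254}
```

View pics/scene0.png

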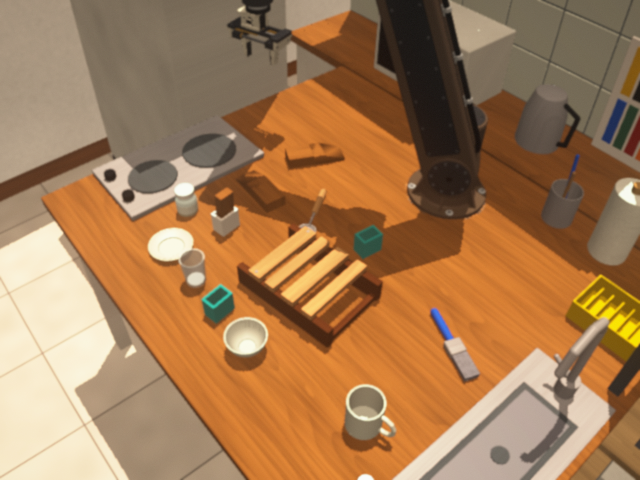

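View pics/top0.png

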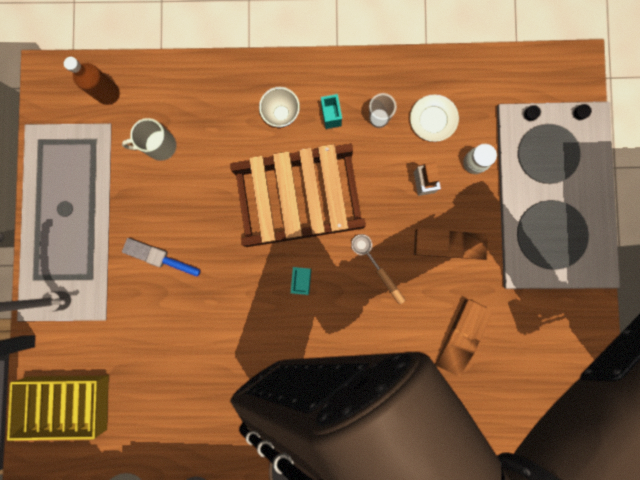

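```bash
python3 - <<'E'
from h import *
t=cv2.imread('pics/top0.png');s=cv2.imread('pics/scene0.png')
a=cv2.resize(t[135:255,225:375],(750,600),interpolation=cv2.INTER_CUBIC);cv2.imwrite('pics/rack.png',a)
b=cv2.resize(t[150:210,400:450],(400,480),interpolation=cv2.INTER_CUBIC);c=cv2.resize(s[180:240,200:250],(400,480),interpolation=cv2.INTER_CUBIC)
cv2.imwrite('pics/cad.png',np.hstack([b,c]))
E
```

```text
(no output)
```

View pics/rack.png

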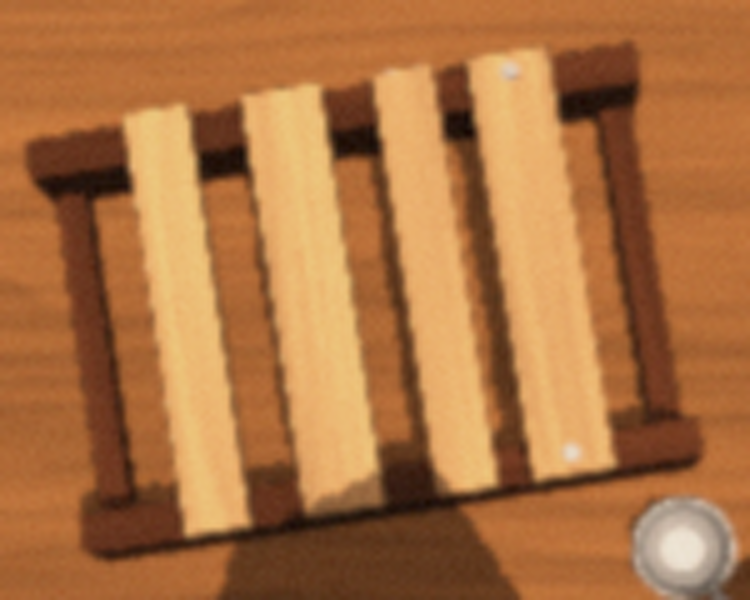

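View pics/cad.png

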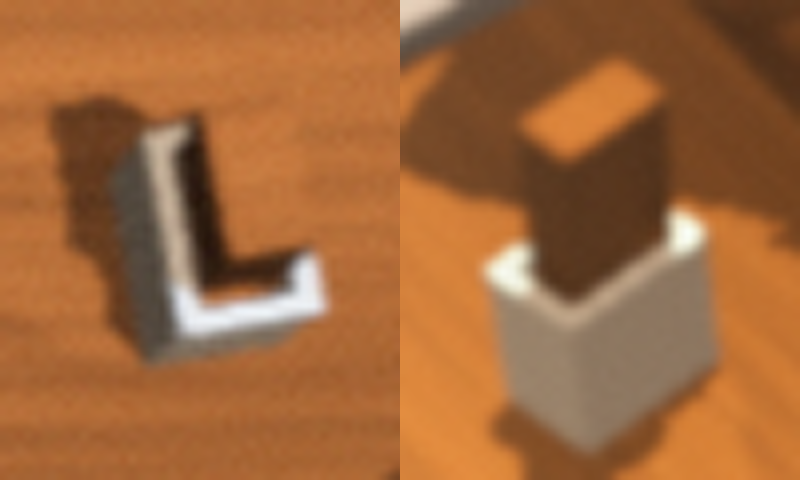

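The top view shows the rack at about (300,195), yawed about 9°. The screwed slat1 is the rightmost, with screws at about (327,149) and (339,226), so the row runs left, towards world +y.

Things that could be taken for the spacer:
- Block in the white caddy: top (428,178), scene (225,203).
- Larger lying blocks: top (450,243) and (463,335).

Things that could be taken for the caddy: the white one, and the turquoise boxes at top (331,110) and (300,280).

I choose the small block in the white caddy, and the crop confirms it stands there.

```bash
cat > m.py <<'E'
from h import *
def slats(img,verbose=1):
    k=4;im=cv2.resize(img[130:260,225:375],None,fx=k,fy=k,interpolation=cv2.INTER_CUBIC)
    b,g,rr=cv2.split(im.astype(int))
    m=((g>120)&(g-b>15)&(rr-g<75)).astype(np.uint8)*255
    m=cv2.morphologyEx(m,cv2.MORPH_OPEN,np.ones((5,5)))
    cs=[c for c in cv2.findContours(m,cv2.RETR_EXTERNAL,cv2.CHAIN_APPROX_NONE)[0] if cv2.contourArea(c)>2500]
    out=[]
    for c in cs:
        p=np.array([onz('top',(u+.5)/k-.5+225,(v+.5)/k-.5+130,.08)[:2] for u,v in c[:,0]])*1000
        re=cv2.minAreaRect(p.astype(np.float32));out.append((p,re))
    out.sort(key=lambda t:t[1][0][1])
    return out,m
if __name__=='__main__':
    o,m=slats(r.capture('top'))
    for p,re in o:
        print(np.round(re[0],1),np.round(re[1],1),round(re[2],2))
    cv2.imwrite('pics/mask.png',m)
    print([onz('top',u,v,.08).round(4) for u,v in((327.0,149),(339.3,225.5))])
    # hand pixels: caddy rim outer corners (z .06), top view crop scale 8
    T=lambda a,b:(400+a/8-.44,150+b/8-.44); S=lambda a,b:(200+a/8-.44,180+b/8-.44)
    print('rim top',[onz('top',*T(a,b),.06).round(4) for a,b in((140,130),(182,338),(328,312))])
    print('rim scene',[onz('scene',*S(a,b),.06).round(4) for a,b in((483,270),(572,325),(710,235))])
    print('block scene',[onz('scene',*S(a,b),.1295).round(4) for a,b in((520,125),(570,162),(665,95),(612,57))])
E
python3 m.py
```

```text
Traceback (most recent call last):
  File "m.py", line 15, in <module>
    o,m=slats(r.capture('top'))
        ~~~~~^^^^^^^^^^^^^^^^^^
  File "m.py", line 10, in slats
    p=np.array([onz('top',(u+.5)/k-.5+225,(v+.5)/k-.5+130,.08)[:2] for u,v in c[:,0]])*1000
                ~~~^^^^^^^^^^^^^^^^^^^^^^^^^^^^^^^^^^^^^^^^^^^
  File "h.py", line 12, in onz
    o,d=ray(name,u,v);return o+d*(z-o[2])/d[2]
        ~~~^^^^^^^^^^
  File "h.py", line 4, in ray
    c=r.camera_info(name);V=np.array(c['view'])
ValueError: time passes only in moves, steps and waits
```

```bash
sed -i 's/^def ray/import functools\n@functools.cache\ndef CI(n): return r.camera_info(n)\ndef ray/; s/c=r.camera_info(name)/c=CI(name)/' h.py; python3 m.py
```

```text
[565.3 -59.2] [206.1  41.6] 8.44
[557.8  -9.3] [206.4  31.6] 8.55
[551.5  49.3] [201.   40.3] 8.79
[539.7 109.4] [206.  34.] 8.85
[array([ 0.6547, -0.0459,  0.08  ]), array([ 0.4723, -0.073 ,  0.08  ])]
rim top [array([ 0.616 , -0.2611,  0.06  ]), array([ 0.553 , -0.2721,  0.06  ]), array([ 0.5602, -0.3155,  0.06  ])]
rim scene [array([ 0.5153, -0.2199,  0.06  ]), array([ 0.508 , -0.1797,  0.06  ]), array([ 0.4456, -0.1851,  0.06  ])]
block scene [array([ 0.5056, -0.206 ,  0.1295]), array([ 0.5038, -0.1813,  0.1295]), array([ 0.4601, -0.1878,  0.1295]), array([ 0.4622, -0.2139,  0.1295])]
```

```bash
cat > m2.py <<'E'
from m import *
def fit(o):
    th=np.deg2rad(8.6);R=np.array([[np.cos(th),np.sin(th)],[-np.sin(th),np.cos(th)]])
    for p,re in o:
        q=p@R.T;c=R@np.array(re[0]);s=q[abs(q[:,0]-c[0])<75]
        L=[]
        for e in(s[s[:,1]<c[1]],s[s[:,1]>c[1]]):
            for _ in range(3):
                f=np.polyfit(e[:,0]-560,e[:,1],1);e=e[abs(np.polyval(f,e[:,0]-560)-e[:,1])<2]
            L.append(f)
        print('yaw %.2f %.2f edges(rack frame, x=560) %.1f %.1f w %.1f mid %.2f'%(8.6+np.degrees(L[0][0]),8.6+np.degrees(L[1][0]),L[0][1],L[1][1],L[1][1]-L[0][1],(L[0][1]+L[1][1])/2))
if __name__=='__main__':
    o,m=slats(r.capture('top'));fit(o)
    S=lambda a,b:(150+a/8-.44,180+b/8-.44)
    f=lambda a,b:(200+(a-400)/8-.44,180+b/8-.44)
    print('rim scene',[onz('scene',*f(a,b),.06).round(4) for a,b in((483,270),(572,325),(710,235))])
    print('block scene',[onz('scene',*f(a,b),.1295).round(4) for a,b in((520,125),(570,162),(665,95),(612,57))])
E
python3 m2.py
```

```text
yaw 8.82 8.46 edges(rack frame, x=560) -162.0 -123.2 w 38.8 mid -142.63
yaw 8.81 8.57 edges(rack frame, x=560) -106.3 -77.6 w 28.8 mid -91.94
yaw 8.63 8.72 edges(rack frame, x=560) -52.4 -14.6 w 37.8 mid -33.50
yaw 8.44 8.54 edges(rack frame, x=560) 11.8 43.2 w 31.4 mid 27.49
rim scene [array([ 0.6196, -0.3053,  0.06  ]), array([ 0.611, -0.264,  0.06 ]), array([ 0.5505, -0.271 ,  0.06  ])]
block scene [array([ 0.6064, -0.2886,  0.1295]), array([ 0.6037, -0.2632,  0.1295]), array([ 0.5616, -0.2708,  0.1295]), array([ 0.5645, -0.2977,  0.1295])]
```

>>> jog_arm --deltas '[[[1, 3.9, 3.6, 0, -0.018], [1, 3.9, 3.6, 0, -0.018], [1, 3.9, 3.6, 0, -0.018], [1, 3.9, 3.6, 0, -0.018], [1, 3.9, 3.6, 0, -0.018], [1, 3.9, 3.6, 0, -0.018], [1, 3.9, 3.6, 0, -0.018], [1, 3.9, 3.6, 0, -0.018]]]' --force 10

```text
time_s: 1.25
tcp_pos: [0.5098, -0.3563, 0.2457]
eef_rot: [-180.0, 0.0, -171.3]
contact_force: [1.7, -1.2, 0.9]
gripper_width: 0.0876
gripper_force: 0.0
```

>>> jog_arm --deltas '[[[1, 3.8, 3.5, 0, 0], [1, 3.8, 3.5, 0, 0], [1, 0, 0, 0, 0], [1, 0, 0, 0, 0]]]'

```text
time_s: 1.75
tcp_pos: [0.5846, -0.2874, 0.2452]
eef_rot: [180.0, -0.0, -171.3]
contact_force: [-0.3, -0.0, -0.4]
gripper_width: 0.0875
gripper_force: 0.0
```

>>> jog_arm --deltas '[[[1, 0, 0, -3, 0], [1, 0, 0, -3, 0], [1, 0, 0, -3, 0], [1, 0, 0, -2, 0], [1, 0, 0, -1.4, 0], [1, 0, 0, -0.8, 0], [1, 0, 0, 0, 0], [1, 0, 0, 0, 0]]]'

```text
time_s: 2.75
tcp_pos: [0.5852, -0.2879, 0.1144]
eef_rot: [-180.0, 0.1, -171.3]
contact_force: [0.8, -0.8, 0.7]
gripper_width: 0.0871
gripper_force: 0.0
```

>>> jog_arm --deltas '[[[-0.2, 0, 0, 0, 0], [-0.3, 0, 0, 0, 0], [-0.4, 0, 0, 0, 0], [-1, 0, 0, 0, 0], [-1, 0, 0, 0, 0], [-1, 0, 0, 0, 0]]]'

```text
time_s: 3.5
tcp_pos: [0.5847, -0.2877, 0.1135]
eef_rot: [180.0, -0.0, -171.3]
contact_force: [0.7, -0.2, 0.4]
gripper_width: 0.0332
gripper_force: 0.0
```

>>> jog_arm --deltas '[[[-1, 0, 0, 0, 0], [-1, 0, 0, 0, 0], [-1, 0, 0, 0, 0], [-1, 0, 0, 0, 0], [-1, 0, 0, 0, 0]]]' --force 15

```text
time_s: 4.12
tcp_pos: [0.5847, -0.2877, 0.1135]
eef_rot: [-180.0, 0.0, -171.3]
contact_force: [-0.1, -0.5, -0.5]
gripper_width: 0.0238
gripper_force: 15.0
```

>>> jog_arm --deltas '[[[-1, 0, 0, 1, 0], [-1, 0, 0, 2, 0], [-1, 0, 0, 3, 0], [-1, 0, 0, 3, 0], [-1, 0, 0, 3, 0], [-1, 0, 0, 1, 0], [-1, 0, 0, 0, 0]]]' --force 30

```text
time_s: 5.0
tcp_pos: [0.5848, -0.2876, 0.2441]
eef_rot: [-180.0, 0.1, -171.3]
contact_force: [0.6, 0.4, -1.7]
gripper_width: 0.0237
gripper_force: 30.0
```

```bash
python3 - <<'E'
from h import *
s=r.capture('scene');t=r.capture('top')
u,v=proj('scene',(.585,-.288,.19)).astype(int)
a=cv2.resize(s[v-50:v+70,u-40:u+60],(500,600),interpolation=cv2.INTER_CUBIC)
u,v=proj('top',(.585,-.288,.06)).astype(int)
b=cv2.resize(t[v-30:v+30,u-15:u+15],(300,600),interpolation=cv2.INTER_CUBIC)
cv2.imwrite('pics/held.png',np.hstack([a,b]));print(r.get_state()['tcp_pos'])
E
```

```text
[ 0.58414446 -0.28739984  0.24235342]
```

View pics/held.png

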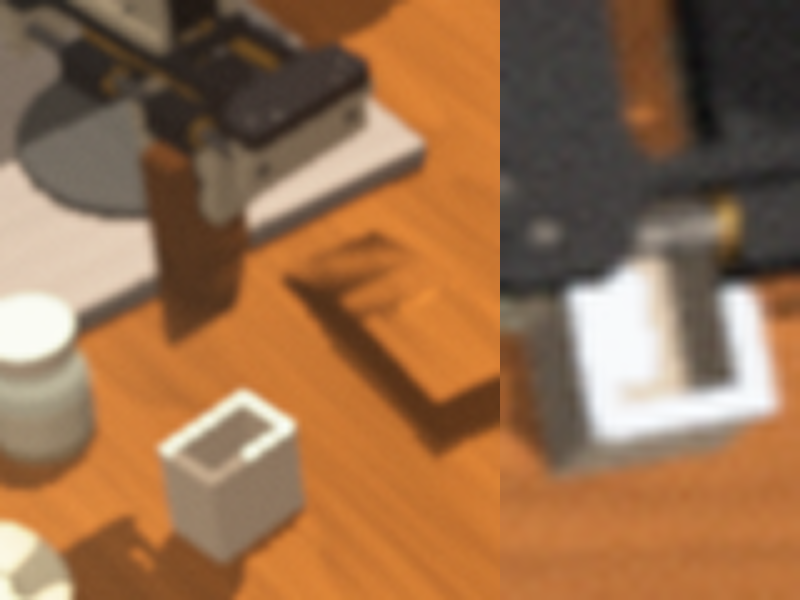

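```bash
python3 - <<'E'
from h import *
th=np.deg2rad(8.7);c,s=np.cos(th),np.sin(th)
u0,v0=proj('scene',(.585,-.288,.19)).astype(int)
def P(x,y,z):
    p=proj('scene',(.5844+(c*x-s*y)/1e3,-.2875+(s*x+c*y)/1e3,.1353+z/1e3));return ((p-[u0-40,v0-50])*5+2).astype(int).tolist()
print('common',P(22,-12,60),P(22,12,60),P(-22,12,60))
print('ramp+y foot',P(22,-12,0),P(22,-6,0),P(-22,-6,0))
print('ramp-y foot',P(22,6,0),P(22,12,0),P(-22,12,0))
for y in(-.273,-.303):pass
E
```

```text
common [154, 254] [186, 275] [251, 233]
ramp+y foot [168, 343] [175, 348] [238, 307]
ramp-y foot [191, 358] [199, 364] [261, 322]
```

The held block's foot corners project at (168–175,343) and (238,307), matching "ramp towards +y". So no half turn is needed.

>>> jog_arm --deltas '[[[-1, -0.4, 4.4, 0, 0], [-1, -0.4, 4.4, 0, 0], [-1, -0.4, 4.4, 0, 0], [-1, -0.4, 4.4, 0, 0], [-1, -0.4, 4.4, 0, 0], [-1, -0.4, 4.4, 0, 0], [-1, 0, 0, 0, 0], [-1, 0, 0, 0, 0]]]'

```text
time_s: 6.1
tcp_pos: [0.5603, -0.0237, 0.2426]
eef_rot: [-180.0, -0.1, -171.3]
contact_force: [-0.2, -0.3, 0.3]
gripper_width: 0.0237
gripper_force: 30.0
```

>>> jog_arm --deltas '[[[-1, 0, 0, -2, 0], [-1, 0, 0, -2, 0], [-1, 0, 0, -1, 0], [-1, 0, 0, 0, 0], [-1, 0, 0, 0, 0]]]'

```text
time_s: 6.72
tcp_pos: [0.5612, -0.024, 0.1942]
eef_rot: [-180.0, 0.0, -171.3]
contact_force: [-0.6, 0.4, -0.0]
gripper_width: 0.0241
gripper_force: 30.0
```

>>> jog_arm --deltas '[[[-1, 0, 0, -0.5, 0], [-1, 0, 0, -0.5, 0], [-1, 0, 0, -0.5, 0], [-1, 0, 0, -0.5, 0], [-1, 0, 0, 0, 0], [-1, 0, 0, 0, 0]]]'

```text
time_s: 7.48
tcp_pos: [0.5608, -0.0237, 0.1736]
eef_rot: [-180.0, 0.0, -171.3]
contact_force: [0.6, -0.5, -0.9]
gripper_width: 0.0238
gripper_force: 30.0
```

>>> jog_arm --deltas '[[[-1, 0.015, -0.1, 0, 0], [-1, 0.015, -0.1, 0, 0], [-1, 0, 0, 0, 0]]]'

```text
time_s: 7.85
tcp_pos: [0.5611, -0.0258, 0.1736]
eef_rot: [180.0, 0.0, -171.3]
contact_force: [0.2, 0.3, -1.4]
gripper_width: 0.024
gripper_force: 30.0
```

>>> jog_arm --deltas '[[[-1, 0.008, -0.05, 0, 0], [-1, 0.008, -0.05, 0, 0], [-1, 0, 0, 0, 0]]]'

```text
time_s: 8.22
tcp_pos: [0.5612, -0.0265, 0.1736]
eef_rot: [180.0, 0.0, -171.3]
contact_force: [-0.5, 1.1, -0.6]
gripper_width: 0.0241
gripper_force: 30.0
```

>>> jog_arm --deltas '[[[-1, 0.004, -0.03, 0, 0], [-1, 0.004, -0.03, 0, 0], [-1, 0, 0, 0, 0]]]'

```text
time_s: 8.6
tcp_pos: [0.5613, -0.0267, 0.1736]
eef_rot: [180.0, 0.0, -171.3]
contact_force: [-1.7, 5.3, 1.8]
gripper_width: 0.0242
gripper_force: 30.0
```

>>> jog_arm --deltas '[[[-1, -0.003, 0.02, -0.3, 0], [-1, 0, 0, -0.4, 0], [-1, 0, 0, -0.4, 0], [-1, 0, 0, -0.4, 0], [-1, 0, 0, -0.4, 0]]]'

```text
time_s: 9.22
tcp_pos: [0.5625, -0.0265, 0.1558]
eef_rot: [180.0, 0.2, -171.3]
contact_force: [-3.1, 7.2, 13.1]
gripper_width: 0.0241
gripper_force: 30.0
```

>>> jog_arm --deltas '[[[-1, -0.006, 0.04, 0, 0], [-1, 0, 0, -0.4, 0], [-1, 0, 0, -0.4, 0], [-1, 0, 0, -0.4, 0], [-1, 0, 0, 0, 0]]]'

```text
time_s: 9.85
tcp_pos: [0.5634, -0.0262, 0.1441]
eef_rot: [-180.0, 0.3, -171.3]
contact_force: [1.0, 4.2, 7.1]
gripper_width: 0.024
gripper_force: 30.0
```

>>> jog_arm --deltas '[[[-1, 0, 0, -0.4, 0], [-1, 0, 0, -0.4, 0], [-1, 0, 0, -0.4, 0], [-1, 0, 0, 0, 0]]]'

```text
time_s: 10.35
tcp_pos: [0.5629, -0.0263, 0.1313]
eef_rot: [-180.0, 0.2, -171.3]
contact_force: [2.8, 4.4, 3.0]
gripper_width: 0.0238
gripper_force: 30.0
```

>>> jog_arm --deltas '[[[-1, 0, 0, -0.4, 0], [-1, 0, 0, -0.4, 0], [-1, 0, 0, -0.4, 0], [-1, 0, 0, 0, 0]]]'

```text
time_s: 10.85
tcp_pos: [0.5621, -0.0264, 0.1188]
eef_rot: [-180.0, 0.1, -171.3]
contact_force: [2.2, 4.9, 2.2]
gripper_width: 0.0238
gripper_force: 30.0
```

>>> jog_arm --deltas '[[[-1, 0, 0, -0.3, 0], [-1, 0, 0, -0.3, 0], [-1, 0, 0, 0, 0], [-1, 0, 0, 0, 0], [-1, 0, 0, 0, 0]]]'

```text
time_s: 11.48
tcp_pos: [0.5618, -0.0265, 0.1128]
eef_rot: [180.0, 0.1, -171.3]
contact_force: [1.5, 6.3, 2.8]
gripper_width: 0.0236
gripper_force: 30.0
```

```bash
python3 - <<'E'
from h import *
s=r.capture('scene');t=r.capture('top')
u,v=proj('scene',(.56,-.02,.1)).astype(int)
a=cv2.resize(s[v-60:v+60,u-50:u+50],(500,600),interpolation=cv2.INTER_CUBIC)
cv2.imwrite('pics/gap1.png',a);print(u,v)
E
```

```text
292 253
```

View pics/gap1.png

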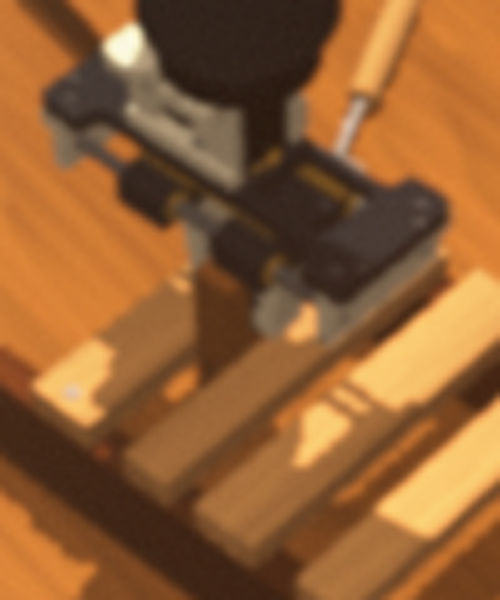

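The block stands upright between slat1 (screw visible at (72,392)) and slat2. Now I ease the side load so both slats bear evenly.

>>> jog_arm --deltas '[[[-1, -0.004, 0.03, 0, 0], [-1, 0, 0, 0, 0], [-1, 0, 0, 0, 0]]]'

```text
time_s: 11.95
tcp_pos: [0.5617, -0.0264, 0.1128]
eef_rot: [-180.0, 0.1, -171.3]
contact_force: [4.1, 2.1, 2.6]
gripper_width: 0.0237
gripper_force: 30.0
```

>>> jog_arm --deltas '[[[-1, -0.003, 0.02, 0, 0], [-1, 0, 0, 0, 0], [-1, 0, 0, 0, 0]]]'

```text
time_s: 12.32
tcp_pos: [0.5617, -0.0264, 0.1128]
eef_rot: [-180.0, 0.1, -171.3]
contact_force: [4.3, 0.8, 2.7]
gripper_width: 0.024
gripper_force: 30.0
```

>>> jog_arm --deltas '[[[-1, 0, 0, 0.5, 0], [-1, 0, 0, 1, 0], [-1, 0, 0, 1.5, 0], [-1, 0, 0, 2, 0], [-1, 0, 0, 2, 0], [-1, 0, 0, 1.7, 0], [-1, 0, 0, 0, 0]]]'

```text
time_s: 13.2
tcp_pos: [0.5618, -0.0261, 0.2019]
eef_rot: [180.0, 0.2, -171.3]
contact_force: [-0.3, 0.7, -2.0]
gripper_width: 0.024
gripper_force: 30.0
```

>>> jog_arm --deltas '[[[-1, -0.4, 2.75, 0, 0], [-1, -0.43, 2.75, 0, 0], [-1, 0, 0, 0, 0], [-1, 0, 0, 0, 0]]]'

```text
time_s: 13.7
tcp_pos: [0.5525, 0.0286, 0.1993]
eef_rot: [-180.0, -0.0, -171.3]
contact_force: [-0.2, -0.1, -1.0]
gripper_width: 0.024
gripper_force: 30.0
```

>>> jog_arm --deltas '[[[-1, 0, 0, -0.6, 0], [-1, 0, 0, -0.7, 0], [-1, 0, 0, -0.7, 0], [-1, 0, 0, -0.6, 0], [-1, 0.015, -0.1, 0, 0], [-1, 0.015, -0.1, 0, 0], [-1, 0, 0, 0, 0]]]'

```text
time_s: 14.58
tcp_pos: [0.5533, 0.0268, 0.1738]
eef_rot: [180.0, 0.0, -171.3]
contact_force: [-0.4, -0.5, -0.5]
gripper_width: 0.0235
gripper_force: 30.0
```

>>> jog_arm --deltas '[[[-1, 0.003, -0.02, 0, 0], [-1, 0.003, -0.02, 0, 0], [-1, 0, 0, 0, 0]]]'

```text
time_s: 14.95
tcp_pos: [0.5532, 0.0264, 0.1736]
eef_rot: [180.0, 0.0, -171.3]
contact_force: [0.1, 0.6, -1.2]
gripper_width: 0.0242
gripper_force: 30.0
```

>>> jog_arm --deltas '[[[-1, 0.003, -0.02, 0, 0], [-1, 0, 0, 0, 0], [-1, 0, 0, 0, 0]]]'

```text
time_s: 15.32
tcp_pos: [0.5532, 0.0262, 0.1735]
eef_rot: [-180.0, -0.0, -171.3]
contact_force: [1.0, -0.1, -0.7]
gripper_width: 0.0239
gripper_force: 30.0
```

>>> jog_arm --deltas '[[[-1, 0.003, -0.02, 0, 0], [-1, 0, 0, 0, 0], [-1, 0, 0, 0, 0]]]'

```text
time_s: 15.7
tcp_pos: [0.5533, 0.026, 0.1736]
eef_rot: [180.0, 0.0, -171.3]
contact_force: [-0.5, 0.2, 0.3]
gripper_width: 0.0239
gripper_force: 30.0
```

>>> jog_arm --deltas '[[[-1, 0.003, -0.02, 0, 0], [-1, 0, 0, 0, 0], [-1, 0, 0, 0, 0]]]'

```text
time_s: 16.08
tcp_pos: [0.5533, 0.026, 0.1735]
eef_rot: [180.0, 0.0, -171.3]
contact_force: [-0.2, 1.4, 0.1]
gripper_width: 0.0238
gripper_force: 30.0
```

>>> jog_arm --deltas '[[[-1, 0.003, -0.02, 0, 0], [-1, 0, 0, 0, 0], [-1, 0, 0, 0, 0]]]'

```text
time_s: 16.45
tcp_pos: [0.5533, 0.0259, 0.1736]
eef_rot: [180.0, 0.0, -171.3]
contact_force: [-0.5, 3.1, -0.7]
gripper_width: 0.0239
gripper_force: 30.0
```

>>> jog_arm --deltas '[[[-1, -0.006, 0.04, -0.4, 0], [-1, 0, 0, -0.4, 0], [-1, 0, 0, -0.4, 0], [-1, 0, 0, -0.4, 0], [-1, 0, 0, -0.3, 0], [-1, 0, 0, 0, 0]]]'

```text
time_s: 17.2
tcp_pos: [0.5535, 0.0257, 0.1548]
eef_rot: [-180.0, 0.0, -171.3]
contact_force: [-0.1, -0.2, 1.8]
gripper_width: 0.0239
gripper_force: 30.0
```

>>> jog_arm --deltas '[[[-1, -0.003, 0.02, -0.3, 0], [-1, 0, 0, -0.3, 0], [-1, 0, 0, 0, 0]]]'

```text
time_s: 17.58
tcp_pos: [0.5542, 0.0259, 0.1495]
eef_rot: [-180.0, 0.1, -171.3]
contact_force: [1.4, -1.1, 5.4]
gripper_width: 0.0238
gripper_force: 30.0
```

>>> jog_arm --deltas '[[[-1, -0.004, 0.03, -0.3, 0], [-1, 0, 0, -0.3, 0], [-1, 0, 0, -0.3, 0], [-1, 0, 0, 0, 0]]]'

```text
time_s: 18.08
tcp_pos: [0.5542, 0.0259, 0.1402]
eef_rot: [-179.9, 0.1, -171.3]
contact_force: [2.6, -4.2, 3.1]
gripper_width: 0.0238
gripper_force: 30.0
```

>>> jog_arm --deltas '[[[-1, 0.001, -0.01, -0.4, 0], [-1, 0, 0, -0.4, 0], [-1, 0, 0, -0.4, 0], [-1, 0, 0, 0, 0]]]'

```text
time_s: 18.58
tcp_pos: [0.5526, 0.0257, 0.1267]
eef_rot: [-180.0, -0.1, -171.3]
contact_force: [2.6, -5.0, -2.4]
gripper_width: 0.0239
gripper_force: 30.0
```

>>> jog_arm --deltas '[[[-1, 0.002, -0.015, -0.4, 0], [-1, 0, 0, -0.4, 0], [-1, 0, 0, -0.4, 0], [-1, 0, 0, -0.2, 0], [-1, 0, 0, 0, 0], [-1, 0, 0, 0, 0]]]'

```text
time_s: 19.32
tcp_pos: [0.5525, 0.0256, 0.1127]
eef_rot: [-180.0, -0.1, -171.3]
contact_force: [2.1, -6.4, -1.7]
gripper_width: 0.0241
gripper_force: 30.0
```

>>> jog_arm --deltas '[[[-1, 0.003, -0.02, 0, 0], [-1, 0, 0, 0, 0], [-1, 0, 0, 0, 0]]]'

```text
time_s: 19.7
tcp_pos: [0.5525, 0.0256, 0.1127]
eef_rot: [-180.0, -0.1, -171.3]
contact_force: [1.9, -4.9, -2.6]
gripper_width: 0.0241
gripper_force: 30.0
```

>>> jog_arm --deltas '[[[-1, 0.003, -0.02, 0, 0], [-1, 0, 0, 0, 0], [-1, 0, 0, 0, 0]]]'

```text
time_s: 20.08
tcp_pos: [0.5526, 0.0256, 0.113]
eef_rot: [-180.0, -0.1, -171.3]
contact_force: [0.8, -5.3, -3.3]
gripper_width: 0.0241
gripper_force: 30.0
```

>>> jog_arm --deltas '[[[-1, 0.003, -0.02, 0, 0], [-1, 0, 0, 0, 0], [-1, 0, 0, 0, 0]]]'

```text
time_s: 20.45
tcp_pos: [0.5529, 0.0256, 0.1135]
eef_rot: [-180.0, -0.0, -171.3]
contact_force: [-1.1, -4.2, -1.1]
gripper_width: 0.0238
gripper_force: 30.0
```

>>> jog_arm --deltas '[[[-1, 0.003, -0.02, 0, 0], [-1, 0, 0, 0, 0], [-1, 0, 0, 0, 0]]]'

```text
time_s: 20.82
tcp_pos: [0.5534, 0.0257, 0.1137]
eef_rot: [180.0, 0.0, -171.3]
contact_force: [-1.3, -2.4, -0.8]
gripper_width: 0.0242
gripper_force: 30.0
```

>>> jog_arm --deltas '[[[-1, 0.001, -0.01, 0, 0], [-1, 0, 0, 0, 0], [-1, 0, 0, 0, 0], [-1, 0, 0, 0, 0]]]'

```text
time_s: 21.32
tcp_pos: [0.5535, 0.0256, 0.1137]
eef_rot: [180.0, 0.0, -171.3]
contact_force: [-2.1, 0.8, -0.3]
gripper_width: 0.024
gripper_force: 30.0
```

>>> jog_arm --deltas '[[[-1, 0, 0, 0.5, 0], [-1, 0, 0, 1, 0], [-1, 0, 0, 1.5, 0], [-1, 0, 0, 2, 0], [-1, 0, 0, 2, 0], [-1, 0, 0, 1.5, 0], [-1, 0, 0, 0, 0]]]'

```text
time_s: 22.2
tcp_pos: [0.5542, 0.0255, 0.2004]
eef_rot: [180.0, 0.2, -171.3]
contact_force: [-1.2, 0.6, -0.7]
gripper_width: 0.0238
gripper_force: 30.0
```

>>> jog_arm --deltas '[[[-1, -0.48, 3.2, 0, 0], [-1, -0.49, 3.2, 0, 0], [-1, 0, 0, 0, 0], [-1, 0, 0, 0, 0]]]'

```text
time_s: 22.7
tcp_pos: [0.5433, 0.0892, 0.198]
eef_rot: [-180.0, -0.1, -171.3]
contact_force: [-0.3, -0.7, -0.8]
gripper_width: 0.024
gripper_force: 30.0
```

```bash
python3 - <<'E'
from h import *
t=r.capture('top');u,v=proj('top',(.545,.0,.08)).astype(int)
cv2.imwrite('pics/g3.png',cv2.resize(t[v-60:v+60,u-75:u+75],(750,600),interpolation=cv2.INTER_CUBIC))
E
```

```text
(no output)
```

View pics/g3.png

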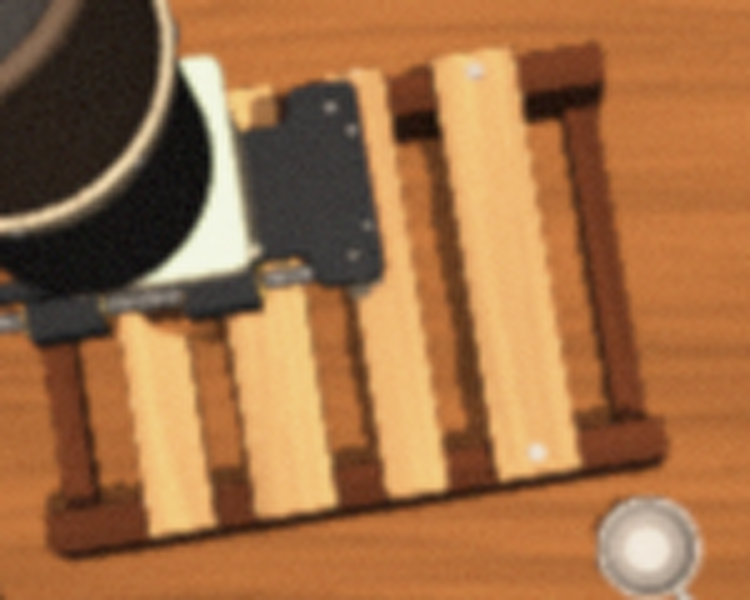

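Gaps 1 and 2 look equal, at about (472,450) and (358,470). Gap 3 at (232,490) is narrower, as expected.

>>> jog_arm --deltas '[[[-1, 0, 0, -0.6, 0], [-1, 0, 0, -0.7, 0], [-1, 0, 0, -0.7, 0], [-1, 0, 0, -0.5, 0], [-1, 0.01, -0.08, 0, 0], [-1, 0.01, -0.08, 0, 0], [-1, 0, 0, 0, 0]]]'

```text
time_s: 23.62
tcp_pos: [0.544, 0.0878, 0.1738]
eef_rot: [180.0, 0.0, -171.3]
contact_force: [-1.1, -0.4, -1.3]
gripper_width: 0.0237
gripper_force: 30.0
```

>>> jog_arm --deltas '[[[-1, 0.003, -0.02, 0, 0], [-1, 0, 0, 0, 0], [-1, 0, 0, 0, 0]]]'

```text
time_s: 24.0
tcp_pos: [0.5439, 0.0876, 0.1736]
eef_rot: [180.0, 0.0, -171.3]
contact_force: [-0.2, 0.0, -0.9]
gripper_width: 0.0243
gripper_force: 30.0
```

>>> jog_arm --deltas '[[[-1, 0.004, -0.03, 0, 0], [-1, 0, 0, 0, 0], [-1, 0, 0, 0, 0]]]'

```text
time_s: 24.38
tcp_pos: [0.5439, 0.0873, 0.1735]
eef_rot: [-180.0, -0.0, -171.3]
contact_force: [0.3, 0.0, -1.1]
gripper_width: 0.0236
gripper_force: 30.0
```

>>> jog_arm --deltas '[[[-1, 0.003, -0.02, 0, 0], [-1, 0, 0, 0, 0], [-1, 0, 0, 0, 0]]]'

```text
time_s: 24.75
tcp_pos: [0.5439, 0.0871, 0.1736]
eef_rot: [180.0, 0.0, -171.3]
contact_force: [0.0, -0.1, -0.9]
gripper_width: 0.0237
gripper_force: 30.0
```

>>> jog_arm --deltas '[[[-1, 0.003, -0.02, 0, 0], [-1, 0, 0, 0, 0], [-1, 0, 0, 0, 0]]]'

```text
time_s: 25.12
tcp_pos: [0.544, 0.087, 0.1736]
eef_rot: [180.0, 0.0, -171.3]
contact_force: [-0.3, 0.8, -0.5]
gripper_width: 0.0239
gripper_force: 30.0
```

>>> jog_arm --deltas '[[[-1, 0.003, -0.02, 0, 0], [-1, 0, 0, 0, 0], [-1, 0, 0, 0, 0]]]'

```text
time_s: 25.5
tcp_pos: [0.544, 0.0869, 0.1736]
eef_rot: [180.0, 0.0, -171.3]
contact_force: [-1.6, 2.9, 0.2]
gripper_width: 0.0239
gripper_force: 30.0
```

>>> jog_arm --deltas '[[[-1, -0.006, 0.04, -0.4, 0], [-1, 0, 0, -0.4, 0], [-1, 0, 0, -0.4, 0], [-1, 0, 0, -0.4, 0], [-1, 0, 0, -0.4, 0], [-1, 0, 0, -0.2, 0], [-1, 0, 0, 0, 0]]]'

```text
time_s: 26.38
tcp_pos: [0.5437, 0.087, 0.1512]
eef_rot: [-180.0, -0.0, -171.3]
contact_force: [0.7, 1.2, -0.9]
gripper_width: 0.024
gripper_force: 30.0
```

>>> jog_arm --deltas '[[[-1, -0.003, 0.02, -0.3, 0], [-1, 0, 0, -0.2, 0], [-1, 0, 0, 0, 0]]]'

```text
time_s: 26.75
tcp_pos: [0.5445, 0.0871, 0.1476]
eef_rot: [-180.0, 0.1, -171.3]
contact_force: [-0.7, -0.9, 4.0]
gripper_width: 0.024
gripper_force: 30.0
```

>>> jog_arm --deltas '[[[-1, -0.003, 0.02, -0.3, 0], [-1, 0, 0, -0.3, 0], [-1, 0, 0, 0, 0]]]'

```text
time_s: 27.12
tcp_pos: [0.545, 0.0872, 0.1416]
eef_rot: [-180.0, 0.1, -171.3]
contact_force: [3.0, -3.6, 4.8]
gripper_width: 0.024
gripper_force: 30.0
```

>>> jog_arm --deltas '[[[-1, 0.001, -0.01, -0.4, 0], [-1, 0, 0, -0.4, 0], [-1, 0, 0, -0.3, 0], [-1, 0, 0, 0, 0]]]'

```text
time_s: 27.62
tcp_pos: [0.5442, 0.0871, 0.1295]
eef_rot: [-180.0, 0.0, -171.3]
contact_force: [3.1, -3.3, 0.6]
gripper_width: 0.024
gripper_force: 30.0
```

>>> jog_arm --deltas '[[[-1, 0, 0, -0.4, 0], [-1, 0, 0, -0.4, 0], [-1, 0, 0, -0.4, 0], [-1, 0, 0, -0.4, 0], [-1, 0, 0, 0, 0], [-1, 0, 0, 0, 0]]]'

```text
time_s: 28.38
tcp_pos: [0.5433, 0.087, 0.1125]
eef_rot: [-180.0, -0.1, -171.3]
contact_force: [2.6, -5.0, -2.2]
gripper_width: 0.0238
gripper_force: 30.0
```

>>> jog_arm --deltas '[[[-1, 0.003, -0.02, 0, 0], [-1, 0, 0, 0, 0], [-1, 0, 0, 0, 0]]]'

```text
time_s: 28.75
tcp_pos: [0.5432, 0.0869, 0.1129]
eef_rot: [-180.0, -0.1, -171.3]
contact_force: [1.4, -3.7, -3.5]
gripper_width: 0.0241
gripper_force: 30.0
```

>>> jog_arm --deltas '[[[-1, 0.003, -0.02, 0, 0], [-1, 0, 0, 0, 0], [-1, 0, 0, 0, 0]]]'

```text
time_s: 29.12
tcp_pos: [0.5434, 0.0869, 0.1133]
eef_rot: [180.0, -0.1, -171.3]
contact_force: [-1.2, -3.0, -3.0]
gripper_width: 0.024
gripper_force: 30.0
```

>>> jog_arm --deltas '[[[-1, 0.001, -0.01, 0, 0], [-1, 0, 0, 0, 0], [-1, 0, 0, 0, 0]]]'

```text
time_s: 29.5
tcp_pos: [0.5437, 0.0869, 0.1135]
eef_rot: [180.0, -0.0, -171.3]
contact_force: [-3.6, -2.2, -2.0]
gripper_width: 0.0237
gripper_force: 30.0
```

>>> jog_arm --deltas '[[[-1, 0.001, -0.01, 0, 0], [-1, 0, 0, 0, 0], [-1, 0, 0, 0, 0]]]'

```text
time_s: 29.88
tcp_pos: [0.544, 0.0869, 0.1136]
eef_rot: [180.0, 0.0, -171.3]
contact_force: [-3.5, 0.4, -0.8]
gripper_width: 0.0238
gripper_force: 30.0
```

>>> jog_arm --deltas '[[[-1, 0, 0, 0.5, 0], [-1, 0, 0, 1, 0], [-1, 0, 0, 1.5, 0], [-1, 0, 0, 2.5, 0], [-1, 0, 0, 3, 0], [-1, 0, 0, 3, 0], [-1, 0, 0, 1.5, 0], [-1, 0, 0, 0, 0]]]'

```text
time_s: 30.88
tcp_pos: [0.5446, 0.0871, 0.2451]
eef_rot: [179.9, 0.2, -171.3]
contact_force: [0.3, 0.3, -1.2]
gripper_width: 0.0238
gripper_force: 30.0
```

>>> jog_arm --deltas '[[[-1, 0.5, -4.7, 0, 0], [-1, 0.5, -4.7, 0, 0], [-1, 0.5, -4.7, 0, 0], [-1, 0.5, -4.7, 0, 0], [-1, 0.5, -4.7, 0, 0], [-1, 0.5, -4.7, 0, 0], [-1, 0.5, -4.7, 0, 0], [-1, 0.5, -4.5, 0, 0]]]'

```text
time_s: 31.88
tcp_pos: [0.5835, -0.2886, 0.2418]
eef_rot: [179.9, -0.1, -171.3]
contact_force: [1.0, 0.7, -0.9]
gripper_width: 0.0237
gripper_force: 30.0
```

>>> jog_arm --deltas '[[[-1, 0, 0, 0, 0], [-1, 0, 0, 0, 0], [-1, 0, 0, 0, 0]]]'

```text
time_s: 32.25
tcp_pos: [0.5839, -0.2863, 0.2431]
eef_rot: [180.0, -0.0, -171.2]
contact_force: [0.7, -0.3, -0.9]
gripper_width: 0.0239
gripper_force: 30.0
```

```bash
cat > chk.py <<'E'
from m2 import *
t=r.capture('top');s=r.capture('scene');p=r.get_state()['tcp_pos'];print(p)
fit(slats(t)[0])
th=np.deg2rad(8.7);c,sn=np.cos(th),np.sin(th)
u0,v0=proj('scene',(.585,-.288,.19)).astype(int)
def P(x,y,z):
    q=proj('scene',(p[0]+(c*x-sn*y)/1e3,p[1]+(sn*x+c*y)/1e3,p[2]-.108+z/1e3));return ((q-[u0-40,v0-50])*5+2).astype(int).tolist()
a=cv2.resize(s[v0-50:v0+70,u0-40:u0+60],(500,600),interpolation=cv2.INTER_CUBIC)
for q in(P(22,-12,0),P(-22,-6,0),P(22,-12,60),P(-22,12,60)):cv2.circle(a,tuple(q),3,(255,0,255),-1);print(q)
cv2.imwrite('pics/ret.png',a)
E
python3 chk.py
```

```text
[ 0.58407752 -0.28625507  0.24362095]
yaw 6.78 12.19 edges(rack frame, x=560) -39.8 -28.5 w 11.2 mid -34.13
yaw 2.65 11.79 edges(rack frame, x=560) 18.5 47.3 w 28.8 mid 32.89
[170, 343]
[240, 307]
[156, 255]
[252, 234]
```

View pics/ret.png

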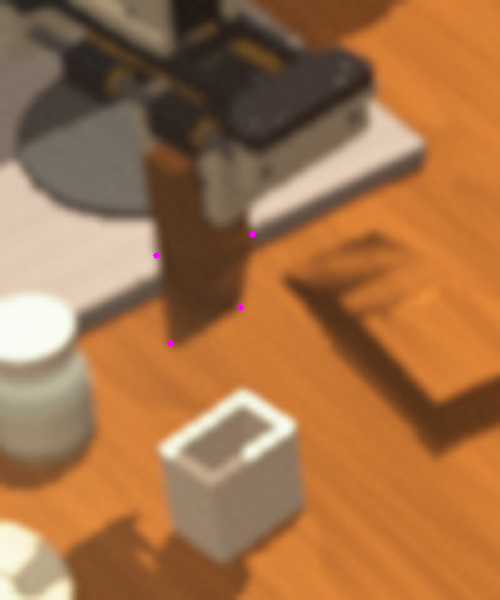

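The projected corners fall on the block's real corners, so there was no slip in the grip. Lowering into the caddy.

>>> jog_arm --deltas '[[[-1, 0.1, -0.16, -2, 0], [-1, 0, 0, -2, 0], [-1, 0, 0, -2, 0], [-1, 0, 0, -0.5, 0], [-1, 0, 0, 0, 0]]]'

```text
time_s: 32.98
tcp_pos: [0.5852, -0.2885, 0.1789]
eef_rot: [-180.0, 0.0, -171.3]
contact_force: [1.1, -0.0, -0.7]
gripper_width: 0.0241
gripper_force: 30.0
```

>>> jog_arm --deltas '[[[-1, 0, 0, -0.6, 0], [-1, 0, 0, -0.6, 0], [-1, 0, 0, -0.6, 0], [-1, 0, 0, 0, 0]]]'

```text
time_s: 33.48
tcp_pos: [0.5846, -0.2888, 0.1599]
eef_rot: [180.0, -0.1, -171.3]
contact_force: [0.2, 0.4, -1.1]
gripper_width: 0.0237
gripper_force: 30.0
```

>>> jog_arm --deltas '[[[-1, 0, 0.08, -1, 0], [-1, 0, 0, -1, 0], [-1, 0, 0, -1, 0], [-1, 0, 0, -0.8, 0], [-1, 0, 0, 0, 0], [-1, 0, 0, 0, 0]]]'

```text
time_s: 34.22
tcp_pos: [0.5852, -0.2881, 0.1228]
eef_rot: [-180.0, 0.0, -171.3]
contact_force: [1.0, -0.1, -0.4]
gripper_width: 0.0241
gripper_force: 30.0
```

>>> jog_arm --deltas '[[[-1, 0, 0, -0.3, 0], [-1, 0, 0, -0.3, 0], [-1, 0, 0, 0, 0], [-1, 0, 0, 0, 0]]]'

```text
time_s: 34.72
tcp_pos: [0.585, -0.288, 0.1166]
eef_rot: [-180.0, 0.0, -171.3]
contact_force: [-0.3, 0.6, -0.8]
gripper_width: 0.0239
gripper_force: 30.0
```

>>> jog_arm --deltas '[[[-1, 0, 0, -0.15, 0], [-1, 0, 0, -0.12, 0], [-1, 0, 0, 0, 0], [-1, 0, 0, 0, 0]]]'

```text
time_s: 35.22
tcp_pos: [0.585, -0.288, 0.1138]
eef_rot: [180.0, -0.0, -171.3]
contact_force: [-0.3, 0.3, -0.7]
gripper_width: 0.0238
gripper_force: 30.0
```

>>> jog_arm --deltas '[[[-0.4, 0, 0, 0, 0], [-0.3, 0, 0, 0, 0], [-0.2, 0, 0, 0, 0], [0, 0, 0, 0, 0], [0.3, 0, 0, 0, 0], [0.7, 0, 0, 0, 0], [1, 0, 0, 0, 0], [1, 0, 0, 0, 0]]]'

```text
time_s: 36.22
tcp_pos: [0.5849, -0.288, 0.1138]
eef_rot: [180.0, -0.0, -171.3]
contact_force: [-1.1, 0.3, 0.1]
gripper_width: 0.0783
gripper_force: 0.0
```

>>> jog_arm --deltas '[[[1, 0, 0, 0, 0], [1, 0, 0, 0, 0], [1, 0, 0, 0, 0], [1, 0, 0, 0, 0]]]'

```text
time_s: 36.72
tcp_pos: [0.585, -0.288, 0.1139]
eef_rot: [-180.0, 0.0, -171.3]
contact_force: [-0.4, 0.8, 1.2]
gripper_width: 0.0877
gripper_force: 0.0
```

>>> jog_arm --deltas '[[[1, 0, 0, 1, 0], [1, 0, 0, 2, 0], [1, 0, 0, 3, 0], [1, 0, 0, 4, 0], [1, 0, 0, 4, 0], [1, -4, -4, 0, 0], [1, -4, -4, 0, 0], [1, -4, -4, 0, 0]]]'

```text
time_s: 37.72
tcp_pos: [0.4639, -0.4089, 0.255]
eef_rot: [-180.0, 0.1, -171.3]
contact_force: [1.1, -0.2, 0.1]
gripper_width: 0.0876
gripper_force: 0.0
```

>>> jog_arm --deltas '[[[1, -4, -4, 0, 0], [1, -4, -4, 0, 0], [1, -4, -4, 0, 0], [1, -4, -4, 0, 0], [1, -4, -4, 0, 0], [1, -4, -4, 0, 0], [1, 0, 0, 0, 0], [1, 0, 0, 0, 0]]]'

```text
time_s: 38.72
tcp_pos: [0.2247, -0.648, 0.2541]
eef_rot: [-180.0, 0.0, -171.4]
contact_force: [0.1, 0.2, 0.6]
gripper_width: 0.0878
gripper_force: 0.0
```

```bash
python3 - <<'E'
from m2 import *
t=r.capture('top');s=r.capture('scene');fit(slats(t)[0])
a=cv2.resize(t[130:250,225:375],(400,320),interpolation=cv2.INTER_CUBIC);b=cv2.resize(s[180:240,195:270],(400,320),interpolation=cv2.INTER_CUBIC)
cv2.imwrite('pics/end.png',np.hstack([a,b]));print(r.get_state()['tcp_pos'])
E
```

```text
yaw 8.82 8.42 edges(rack frame, x=560) -162.1 -123.2 w 38.8 mid -142.66
yaw 8.85 8.54 edges(rack frame, x=560) -99.3 -70.5 w 28.8 mid -84.86
yaw 8.56 8.63 edges(rack frame, x=560) -46.4 -8.6 w 37.8 mid -27.48
yaw 8.46 8.54 edges(rack frame, x=560) 15.9 47.4 w 31.5 mid 31.63
[ 0.22577343 -0.64747637  0.25436466]
```

View pics/end.png

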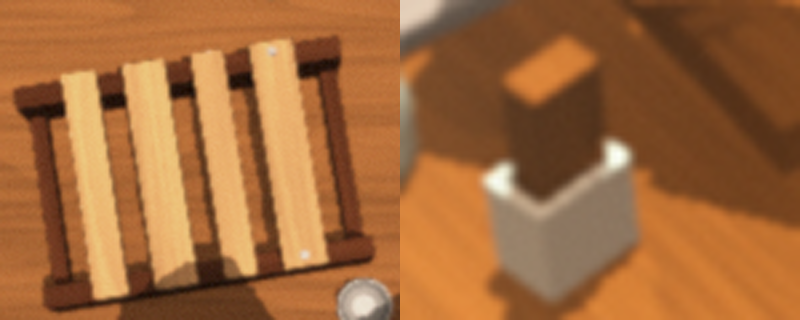

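The slat spacings measure 57.8, 57.4 and 59.1 mm, all inside their bands. The block stands in the white caddy (right half, about (555,130)), released, so I hand it in.

```bash
python3 -c "
from plant import r
print(r.close_job())"
```

```text
the job is handed in; nothing more can be done
None
```

The job is handed in, with no verdict returned: slat centres measured 57.8, 57.4 and 59.1 mm apart (all within limits), and the spacer is released, standing in the white caddy; I judged the over-1 N bearing on both slats only from the wrist force, because contact with each slat can't be read directly.

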